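# Seat a bar blank against a flip stop

### The job

Flip the orange stop flag fully down across the stop rail, then bring the square metal bar up flat along the fence and slide it along until its end presses firmly on the stop screw of the lowered orange flag. Push firmly but not hard: the stop is only lightly pinched on its rail and must not be shifted from its set length. Leave the bar seated there, flat along the fence and against the stop; leave the blue flag up and the other things on the desk alone.

Things in the scene. Friction and masses are not known exactly. Their poses are not given: they have to be found in the camera images.
- stop_rail: Fixed stop rail: grey bed plate 127x380x12 mm, silver T-slot fence rail on its far side. Origin: underside of the bed, on the desk. y runs along the fence toward the stops, x away from the robot, z up. Bed top z=12 mm, x=-80 to +47, y=-190 to +190. Fence rail x=+12 to +46, up to z=24; its front face x=+12 is the fence
- bar: The stock: loose bright square metal bar, 26x110x26 mm (x, y, z), 0.2 to 0.6 kg (aluminium or steel, so its drag on the bed varies), at first crooked on the bed at the end away from the stops. Origin: centre of its underside; y is its length. Seated, its origin is at rail x=-1 mm, 57 to 66 mm before orange_face
- orange_carriage: Dark carriage of the orange stop, 46 mm along the rail, pinched on the rail by a thumb screw behind the hinge: slips along it above about 9 N; a steady push of 6 to 7 N on it seats the bar. Its set place differs each time. Origin: on the rail's top (24 mm above the desk), rail x=0, middle of the stop; axes as the rail. It reaches from rail x=+15 to +57 mm, up to 60 mm above the desk
- orange_flag (a joint): Angle (rad) of the orange flag's hinge, whose axis runs along the rail: 0 = fully down across the bar's path (end of travel), 1.3 to 1.8 = raised. Stiff (0.035 N m): stays where it is left. Raised, its arm points up and its leg sticks out over the bed to the robot's side; sweep the arm's back toward the robot, then press its end down
- orange_hinge (a point): Middle of the orange hinge pin, rail x=+32 mm, 50 mm above the desk; axes as the rail. The flag is an L, 18 mm wide along the rail: an arm 10 mm thick and 42 mm long from the hinge, and at its end, square to it, a leg 16 mm thick that reaches 31 mm below the arm's mid line. Down, the arm points toward the robot, its top 55 mm above the desk
- orange_face (a point): Middle of the side of the orange flag's leg that looks to the bar (rail -y), 9 mm before the hinge middle along the rail. Flag down: rail x=-2 mm, 29 mm above the desk, axes as the rail; leg x=-10 to +6 mm, from 19 mm up. The steel stop screw, 8 mm thick, stands out of it 2 to 11 mm to the bar: set by hand, different each time, not measured; the bar's end seats on its tip; feel for it
- blue_flag (a joint): Hinge angle (rad) of the second, blue flag of the same make, farther along the rail: raised (1.4 to 1.8), to be left so
- blue_hinge (a point): Middle of the blue flag's hinge pin, 50 mm above the desk, 65 mm or more beyond the orange one
- dial_indicator: Loose dial indicator, 108x56x24 mm, lying left of the rail; bystander. Origin: centre of its underside
- gauge_block_1: Loose low steel gauge block, 9x30x16 mm, left of the rail; bystander. Origin: centre of its underside
- gauge_block_0: Loose high steel gauge block, 9x30x25 mm, left of the rail; bystander. Origin: centre of its underside

How it is judged:
On the way, in this order (a step that is already met when the one before it is completed fails the run):
1. the orange flag is fully down while the bar is still clear of it (value of joint orange_flag below 0.06 rad and y of bar in the frame of orange_face below -0.07 m), for 0.2 s.
2. the bar, lying along the fence, is pressed on the lowered orange stop with more than 5 N (contact force between bar and orange_carriage above 5 N and value of joint orange_flag below 0.06 rad and x of bar in the frame of stop_rail above -0.003 m and angle between the y axis of bar and the y axis of stop_rail, either way round below 0.03 rad), for 0.3 s.
At the end, for the whole second after the job is handed in: The orange flag is down (within 0.06 rad), the bar is flat on the bed at rest, its side within 2 mm of the fence and parallel to it (0.03 rad), its end at the stop screw (0.5 to 12.5 mm before the flag's face, by the screw's setting); the orange stop has not shifted over 1.5 mm (value of joint orange_flag below 0.06 rad and y of bar in the frame of orange_face between -0.0675 and -0.0555 m and z of bar in the frame of stop_rail below 0.0135 m and angle between bar's own z axis and vertical below 0.04 rad and linear speed of bar below 0.01 m/s and x of bar in the frame of stop_rail between -0.003 and 0.001 m and angle between the y axis of bar and the y axis of stop_rail, either way round below 0.03 rad); the robot touches nothing.
It fails at once if the orange stop has shifted along its rail by more than 1.5 mm (distance of orange_carriage from where it was at the start of the episode above 0.0015 m).
It fails at once if the blue flag has been swung down (below 1.1 rad) (value of joint blue_flag below 1.1 rad).
It fails at once if the dial indicator or a gauge block has been moved by more than 15 mm (distance of any of dial_indicator, gauge_block_1, gauge_block_0 from where it was at the start of the episode above 0.015 m).
It also fails if it takes over 64 s, if anything falls off the work surface, if the arm or the gripper's body presses on something with over 40 N, if the wrist force passes 120 N, or if a joint passes its speed limit or range.

### The arm

A 6-joint arm with a two-finger parallel gripper is mounted at the origin on the work surface; the furniture and walls round the work are solid. World frame = base frame: x ahead of the robot, y to its left, z up, the work surface at z = 0. Lengths are in m, angles in rad, forces in N, time in s.
With the tool pointing down it reaches from about 0.375 to 0.9 m from the base axis. Payload 3.1 kg.
Tool frame: the origin (TCP) lies between the finger pads; the fingertips stand manip.nose_length ahead of it and the grasp point (between the pads) lies 5 mm behind it (manip.nose_length is the distance from the TCP to the fingertips, in m); z points along the fingers, y is the line along which they close (so a half turn about z gives the same grasp; the last joint's range is limited). The gripper opens to 85 mm and grips with 20 to 120 N. Pads are 22 mm wide; open, the fingers measure 114 mm over their backs; the gripper's body (76 mm by 85 mm) begins 54 mm behind the grasp point. The pads swing forward as they close: fully open they stand 13 mm farther back than shut.
Start: joints at [1.056, 0.527, 1.433, -0, 1.181, -0.178], TCP at [0.206, 0.59, 0.245] pointing down, gripper open.
Joint ranges: [-3.08, 3.08], [-0.75, 2.2], [0.22, 2.44], [-1.43, 4.57], [0, 2.65], [-2.85, 2.85]. Speed limits (rad/s): [2.79, 2.79, 3.14, 3.14, 3.14, 3.14].

### API

Orientations are given as a unit quaternion [x, y, z, w].
In Python, from station import monitor, eyes, job, manip gives the robot as it stands.
- The arm moves only by the shell command python3 -m pendant 'ROWS' [FORCE]. ROWS is JSON, a list that holds one entry, the list of rows, each a list of 7 numbers: the shift along the tool's x, y, z as a fraction of full scale, then the turn, a rotation vector about the tool's x, y, z as a fraction of full scale, then the opening, from 0 (shut) to 1 (fully open). A call has 1 to 20 rows; each row shifts and turns the commanded pose from where the row before left it, along the tool's axes as they then stand; what a row does not reach is not made up. Full scale, the value 1, is 800 mm for a shift and 0.12 rad for a turn. A row lasts 1/10 s, in which the tool goes at most 50 mm and 8.59 degrees, less where a joint would pass 70% of its speed; a pose out of reach is approached as far as the arm can. A call with a number of a shift or a turn outside -1 to 1 is refused whole. A call with a gripper value outside its range is refused whole. The fingers move at their own pace and stop on an object; FORCE is the grip in N (left out, the last holds). Time passes only in rows, so rows that do not move let the fingers close. It gives the time, the measured TCP pose, the force, the opening and the grip force at its end, in the units of the state.
- monitor.sense(): the state, without advancing time (a new reading comes with each control period).
- eyes.snapshot(name): name is "scene" or "top" or "wrist"; returns a dict with "pixels" (480x640x3 uint8, red, green, blue), "depth" (480x640 float32, m along the optical axis (not along the pixel's ray), 0 where there is no reading), "intrinsics" (3x3 intrinsics, pixels), "eye" and "attitude" of the camera in the world. Camera axes: x right, y down, z forward; pixel columns grow to the right and rows downward; lengths in m; the calibration is good to about 2 mm. The wrist camera is an equidistant fisheye: a pixel r from the principal point sees the ray r / f radians off the axis. A picture is of the moment at which its call begins.
- job.sign_off(): hands the job in; it is judged then, once.
The state is a dict: "t": time; "q": joint angles; "qd": joint speeds; "tau": joint torques, N m; "tcp_pos": TCP position; "tool_rot": TCP orientation; "force": force on the tool from outside, world axes, zero at the start; "ft_torque": the same for the moment, N m; "finger_gap": opening from 0.0 (shut) to 1.0 (fully open); "gripper_force": force on a finger pad.
Only numpy, scipy, OpenCV 4.12 (cv2) and the standard library are available. Lean on these libraries where they do the work, as an engineer would, in place of code of your own. Each camera call takes 0.05 s, during which the arm holds its last target. There are 200 camera calls.

## Working session

There is one attempt and no reset: what is moved stays moved. The work goes in short steps, Python scripts to look and compute and a shell command to move; the robot and the scene stay as the last step left them, time stands still between calls to the robot, and variables do not carry over. Pictures are saved under pics/ and viewed, at most 10 in all, crops included, and the job is handed in when it is done.

```bash
mkdir -p pics; ls
python3 - <<'E'
from station import monitor, eyes, job, manip
import cv2, numpy as np
s=monitor.sense(); print(s); print(manip.nose_length)
for n in ("scene","top"):
    c=eyes.snapshot(n); np.savez(f"pics/{n}0.npz",**c)
    cv2.imwrite(f"pics/{n}0.png",c["pixels"][:,:,::-1])
    print(n,c["intrinsics"],c["eye"],c["attitude"])
E
```

```text
pics
{'t': 0.0, 'q': array([ 1.05650184e+00,  5.28470201e-01,  1.43390947e+00, -2.98918897e-05,
        1.18139118e+00, -1.78487350e-01]), 'qd': array([ 0.00141377,  0.00077389, -0.00124609, -0.00162962,  0.00215703,
       -0.00203559]), 'tau': array([ 8.05381715e-04, -4.42335856e+01, -1.78033519e+01, -1.70950620e-04,
        8.22378730e-03,  1.32941022e-05]), 'tcp_pos': array([0.20558487, 0.5894905 , 0.24432882]), 'tool_rot': array([ 1.67110060e-01,  9.85937646e-01, -1.02910307e-03, -3.56754889e-04]), 'force': array([ 0.33180905, -0.39568434, -0.88568283]), 'ft_torque': array([-0.01210042,  0.0588433 ,  0.0273048 ]), 'gripper_force': 0.0, 'finger_gap': 0.9989634001054494}
0.014
scene [[470.34865046   0.         314.68111185]
 [  0.         470.34865046 232.840124  ]
 [  0.           0.           1.        ]] [ 0.01459327 -0.32615326  0.46540773] [ 0.80654661 -0.30332892  0.18207201 -0.47362845]
top [[454.49153352   0.         315.16213438]
 [  0.         454.49153352 245.40958403]
 [  0.           0.           1.        ]] [0.40435788 0.22396574 0.96647484] [-0.69887666  0.71239589 -0.0457129   0.0444279 ]
```

View pics/scene0.png

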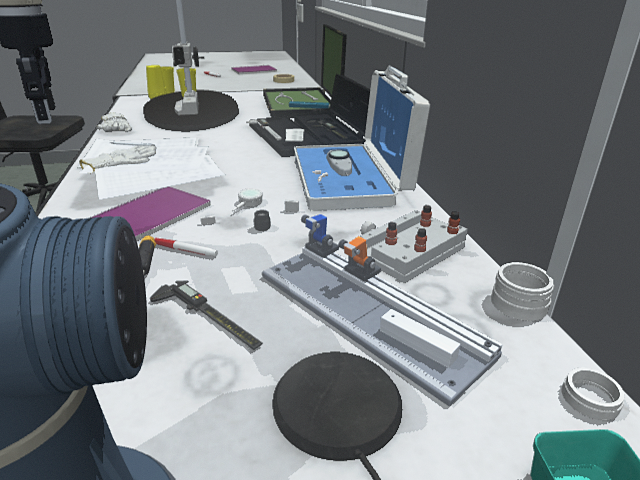

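View pics/top0.png

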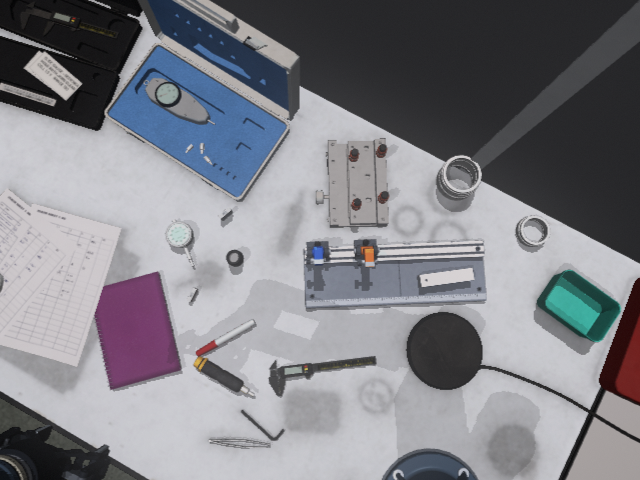

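The scene view shows the rail with the orange flag raised (355,250), blue (316,225) and the bar (420,337). The top view shows the rail from (305,240) to (486,305), orange at (368,255), blue at (318,253) and the bar at (446,278). Image up is roughly world +x.

```bash
cat > h.py <<'E'
import numpy as np, cv2
from scipy.spatial.transform import Rotation as R
def load(n): return dict(np.load(n))
def ray(c,uv):
    uv=np.atleast_2d(uv).astype(float);K=c["intrinsics"]
    d=np.c_[(uv[:,0]-K[0,2])/K[0,0],(uv[:,1]-K[1,2])/K[1,1],np.ones(len(uv))]
    return R.from_quat(c["attitude"]).apply(d)
def onplane(c,uv,z):
    d=ray(c,uv); return c["eye"]+d*((z-c["eye"][2])/d[:,2])[:,None]
def cloud(c):
    h,w=c["depth"].shape
    vv,uu=np.mgrid[:h,:w]
    d=ray(c,np.c_[uu.ravel(),vv.ravel()])
    return (c["eye"]+d*c["depth"].reshape(-1,1)).reshape(h,w,3)
E
python3 - <<'E'
from h import *
t=load("pics/top0.npz"); P=cloud(t)
im=t["pixels"]; hsv=cv2.cvtColor(im,cv2.COLOR_RGB2HSV)
crop=im[225:320,290:500,::-1]; cv2.imwrite("pics/crop0.png",cv2.resize(crop,None,fx=3.8,fy=3.8,interpolation=cv2.INTER_CUBIC))
sub=P[225:320,290:500]
valid=t["depth"][225:320,290:500]>0
m=(sub[...,2]>0.006)&(sub[...,2]<.032)&valid
m=np.uint8(m); m=cv2.morphologyEx(m,cv2.MORPH_OPEN,np.ones((3,3)))
n,l,st,ce=cv2.connectedComponentsWithStats(m); k=1+st[1:,4].argmax()
pts=sub[l==k]; print(st[k]); r=cv2.minAreaRect(np.float32(pts[:,:2]*1000)); print("bed rect",r, cv2.boxPoints(r))
# bar: bright, z ~38mm
z=sub[...,2]; mb=np.uint8((z>.031)&(z<.046)&(sub[...,1]<.1)&(im[225:320,290:500].min(2)>150)); 
print([np.percentile(z[m>0],p) for p in (5,25,50,75,95)])
n,l,st,ce=cv2.connectedComponentsWithStats(mb);k=1+st[1:,4].argmax();print(st[k]+np.array([290,225,0,0,0]))
q=sub[l==k];print("bar",cv2.minAreaRect(np.float32(q[:,:2]*1000)),np.median(q[:,2]))
for name,lo,hi in (("or",5,18),("blue",105,130)):
    mm=np.uint8((hsv[...,0]>=lo)&(hsv[...,0]<=hi)&(hsv[...,1]>130)); mm[:225]=0;mm[320:]=0;mm[:,:295]=0;mm[:,500:]=0
    q=P[mm>0]; vv,uu=np.where(mm>0);print(name,len(q),uu.min(),uu.max(),vv.min(),vv.max(),q.min(0),q.max(0),np.median(q,0))
s=load("pics/scene0.npz"); Q=cloud(s); hs=cv2.cvtColor(s["pixels"],cv2.COLOR_RGB2HSV)
for name,lo,hi in (("or",5,18),("blue",110,130)):
    mm=np.uint8((hs[...,0]>=lo)&(hs[...,0]<=hi)&(hs[...,1]>130)); mm[:205]=0;mm[290:]=0;mm[:,:290]=0;mm[:,380:]=0
    q=Q[mm>0];q=q[q[:,2]>0]; print(name,len(q),np.percentile(q,[2,50,98],axis=0))
E
```

```text
[  14   16  183   67 9238]
bed rect ((463.05816650390625, 55.230377197265625), (126.21095275878906, 380.09698486328125), 1.3268580436706543) [[ 395.56885  243.76663]
 [ 404.37036 -136.22842]
 [ 530.5475  -133.30588]
 [ 521.746    246.68918]]
[np.float64(0.00809105183558687), np.float64(0.009966964409860002), np.float64(0.011471139808697739), np.float64(0.014741766037037918), np.float64(0.023986060368623652)]
[420 268  55  19 659]
bar ((453.66229248046875, -46.98382568359375), (25.37586212158203, 109.9045639038086), 6.614836692810059) 0.036442417434062624
or 161 361 373 246 261 [0.40435788 0.10675056 0.0489018 ] [0.51883622 0.22396574 0.96647484] [0.50017895 0.11840571 0.0880785 ]
blue 125 312 323 246 258 [0.49149805 0.20553478 0.0329543 ] [0.518753   0.2278116  0.09432914] [0.50387332 0.21620669 0.09101533]
or 185 [[0.47430303 0.10407981 0.05240587]
 [0.50068104 0.11053799 0.08852492]
 [0.51163634 0.12175395 0.09313882]]
blue 99 [[0.4601343  0.18127753 0.05529401]
 [0.50338255 0.20755869 0.09244601]
 [0.51403982 0.22022266 0.11033244]]
```

View pics/crop0.png

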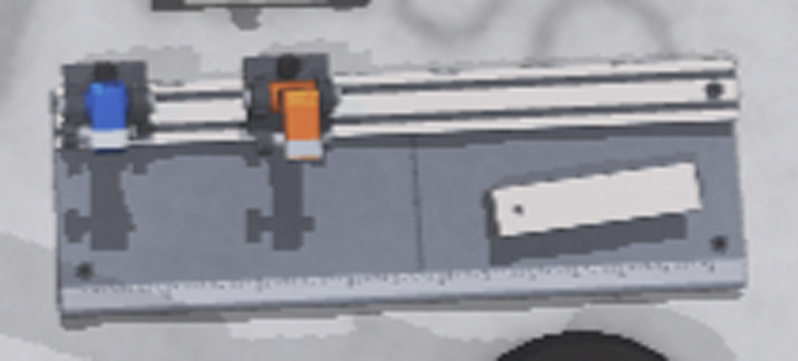

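Bed found: rail yaw is 1.33°, origin about (0.4796, 0.0556), and the bar sits at rail (-28, -102) mm with a 5.3° skew. I'll turn the tool so tool x = rail y and tool y = rail x, shut the fingers, and check the flag and obstacle heights.

```bash
python3 -m pendant '[[[0,0,0,0,0,1,0],[0,0,0,0,0,1,0],[0,0,0,0,0,1,0],[0,0,0,0,0,1,0],[0,0,0,0,0,1,0],[0,0,0,0,0,1,0],[0,0,0,0,0,1,0],[0,0,0,0,0,1,0],[0,0,0,0,0,1,0],[0,0,0,0,0,1,0],[0,0,0,0,0,0.1,0],[0,0,0,0,0,0,0]]]' 20
cat >> h.py <<'E'
O=np.array([.47955,.0556]); A=np.radians(1.327)
RX=np.array([np.cos(A),np.sin(A)]); RY=np.array([-np.sin(A),np.cos(A)])
def rail(p): d=np.asarray(p)[...,:2]-O; return np.stack([d@RX,d@RY,np.asarray(p)[...,2]],-1)*[1000,1000,1000]
def tool():
    from station import monitor
    s=monitor.sense(); r=R.from_quat(s["tool_rot"]); x=r.as_matrix()
    print("rail tcp mm",rail(s["tcp_pos"]).round(1),"yaw err deg",np.degrees(np.arctan2(x[1,0],x[0,0])-np.pi/2-A).round(2),"tilt",x[:,2].round(4),"F",(np.r_[s["force"][:2]@RX,s["force"][:2]@RY,s["force"][2]]).round(2),"gap",round(s["finger_gap"],3),"grip",round(s["gripper_force"],1),"t",round(s["t"],2))
E
python3 - <<'E'
from h import *; tool()
for n in("top","scene"):
    c=load(f"pics/{n}0.npz"); P=rail(cloud(c)).reshape(-1,3)
    P=P[c["depth"].ravel()>0]
    for a in range(45,125,10):
        q=P[(P[:,0]>a)&(P[:,0]<a+10)&(P[:,1]>20)&(P[:,1]<100)]
        print(n,a,len(q),q[:,2].max().round() if len(q) else None,end='; ')
    hs=cv2.cvtColor(c["pixels"],cv2.COLOR_RGB2HSV).reshape(-1,3)[c["depth"].ravel()>0]
    b=(abs(P[:,0]-20)<60)&(P[:,1]>25)&(P[:,1]<85)&(P[:,2]>30)&(P[:,2]<110)
    o=b&(hs[:,0]>=5)&(hs[:,0]<=18)&(hs[:,1]>130)
    print("\norange",np.percentile(P[o],[1,50,99],axis=0).round(1).tolist())
    cr=b&(P[:,2]>35)&(hs[:,2]<110)&(hs[:,1]<130); print("dark",cr.sum(),np.percentile(P[cr],[1,50,99],axis=0).round(1).tolist())
    hi=b&(P[:,2]>75);print("high",np.percentile(P[hi],[1,50,99],axis=0).round(1).tolist())
E
```

```text
t: 1.3
tcp_pos: [0.2058, 0.5899, 0.2449]
tool_rot: [0.698, 0.716, -0.0, 0.0]
force: [-0.4, -0.2, -0.8]
finger_gap: -0.001
gripper_force: 0.0
rail tcp mm [-261.3  540.5  244.9] yaw err deg 0.11 tilt [-5.e-04 -7.e-04 -1.e+00] F [-0.37 -0.18 -0.78] gap -0.001 grip 0.0 t 1.3
top 45 157 48.0; top 55 117 45.0; top 65 172 3.0; top 75 169 3.0; top 85 288 44.0; top 95 183 46.0; top 105 186 44.0; top 115 220 77.0; 
orange [[6.5, 51.9, 50.8], [22.8, 62.0, 88.1], [40.3, 72.3, 92.8]]
dark 190 [[0.2, 40.1, 35.2], [29.6, 70.2, 56.0], [54.1, 84.2, 87.5]]
high [[-3.3, 47.5, 77.1], [10.1, 63.2, 87.3], [31.9, 84.1, 92.6]]
scene 45 41 48.0; scene 55 7 37.0; scene 65 3 2.0; scene 75 75 3.0; scene 85 597 45.0; scene 95 110 47.0; scene 105 107 45.0; scene 115 248 79.0; 
orange [[-4.6, 47.2, 51.7], [22.6, 54.6, 88.5], [33.8, 66.3, 93.9]]
dark 333 [[-1.3, 36.0, 35.1], [23.8, 50.3, 43.7], [40.5, 79.9, 88.0]]
high [[-4.7, 44.8, 75.3], [6.1, 55.6, 87.3], [31.2, 81.8, 93.7]]
```

```bash
python3 -m pendant '[[[-0.0502,0.0337,0,0,0,-0.002,0],[-0.0502,0.0337,0,0,0,0,0],[-0.0502,0.0337,0,0,0,0,0],[-0.0502,0.0337,0,0,0,0,0],[-0.0502,0.0337,0,0,0,0,0],[-0.0502,0.0337,0,0,0,0,0],[-0.0502,0.0337,0,0,0,0,0],[-0.0502,0.0337,0,0,0,0,0],[-0.0502,0.0337,0,0,0,0,0],[-0.0502,0.0337,0,0,0,0,0],[-0.0502,0.0337,0,0,0,0,0],[-0.0502,0.0337,0,0,0,0,0],[0,0,0.03,0,0,0,0],[0,0,0.04,0,0,0,0],[0,0,0.03,0,0,0,0],[0,0,0,0,0,0,0],[0,0,0,0,0,0,0]]]' | head -1
python3 - <<'E'
from h import *; tool()
from station import eyes
c=eyes.snapshot("scene"); np.savez("pics/s1.npz",**c)
cv2.imwrite("pics/s1.png",cv2.resize(c["pixels"][150:320,260:460,::-1],None,fx=3.5,fy=3.5,interpolation=cv2.INTER_CUBIC))
E
```

```text
t: 3.0
rail tcp mm [ 62.5  58.8 165.4] yaw err deg 0.06 tilt [-5.e-04 -0.e+00 -1.e+00] F [0.2  0.92 1.38] gap -0.0 grip 0.0 t 3.0
```

View pics/s1.png

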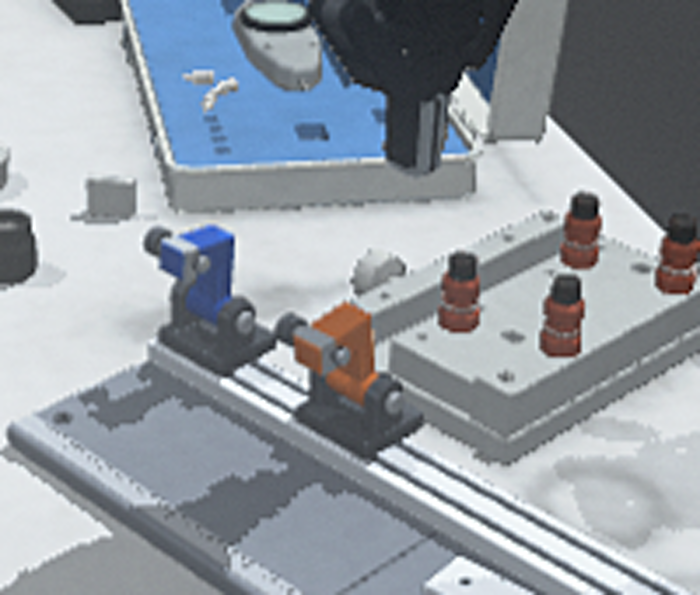

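The orange (at 335,345) and blue flags are both raised, each carrying its screw, and the shut fingers are in line behind the orange flag. Next I descend behind its arm and sweep it toward the robot.

```bash
python3 -m pendant '[[[0,0,0.04,0,0,0,0],[0,0,0.035,0,0,0,0],[0,0,0.016,0,0,0,0],[0,0,0,0,0,0,0],[0,-0.012,0,0,0,0,0],[0,-0.012,0,0,0,0,0],[0,-0.012,0,0,0,0,0],[0,-0.012,0,0,0,0,0],[0,-0.012,0,0,0,0,0],[0,-0.008,0,0,0,0,0],[0,0,0,0,0,0,0]]]' 
python3 -c "
from h import *; tool()"
```

```text
t: 4.15
tcp_pos: [0.4843, 0.1146, 0.0925]
tool_rot: [0.699, 0.715, -0.001, -0.001]
force: [-1.0, -0.6, 0.2]
finger_gap: 0.001
gripper_force: 0.2
rail tcp mm [ 6.1 58.9 92.5] yaw err deg 0.01 tilt [-0.0025 -0.     -1.    ] F [-1.01 -0.56  0.19] gap 0.001 grip 0.2 t 4.15
```

```bash
python3 -m pendant '[[[0,-0.006,0.008,0,0,0,0],[0,-0.006,0.008,0,0,0,0],[0,0,0.008,0,0,0,0],[0,0,0.004,0,0,0,0],[0,0,0,0,0,0,0],[0,0,0,0,0,0,0]]]' 
python3 -c "
from h import *; tool()"
```

```text
t: 4.75
tcp_pos: [0.4769, 0.1143, 0.0699]
tool_rot: [0.699, 0.715, 0.0, 0.0]
force: [0.4, 0.1, -0.1]
finger_gap: -0.004
gripper_force: 0.0
rail tcp mm [-1.3 58.7 69.9] yaw err deg 0.0 tilt [ 3.e-04 -0.e+00 -1.e+00] F [ 0.39  0.13 -0.05] gap -0.004 grip 0.0 t 4.75
```

```bash
python3 -m pendant '[[[0,-0.003,0.001,0,0,0,0],[0,0,0.001,0,0,0,0],[0,0,0.001,0,0,0,0],[0,0,0,0,0,0,0]]]' >/dev/null; python3 -c "
from h import *; tool()"
python3 -m pendant '[[[0,0,0.001,0,0,0,0],[0,0,0,0,0,0,0]]]' >/dev/null; python3 -c "
from h import *; tool()"
```

```text
rail tcp mm [-4.1 58.8 68.8] yaw err deg 0.01 tilt [ 6.e-04 -1.e-04 -1.e+00] F [-1.47 -0.47  9.56] gap -0.003 grip 4.8 t 5.15
rail tcp mm [-4.1 58.8 68.7] yaw err deg 0.02 tilt [ 1.e-03 -1.e-04 -1.e+00] F [-3.6  -1.14 15.79] gap 0.003 grip 7.8 t 5.35
```

Flag is hard down: tip at 54.7 mm with 16 N reaction. I'll lift, look, and go above the bar.

```bash
python3 -m pendant '[[[0,0,-0.02,0,0,0,0],[0,0,-0.05,0,0,0,0],[0,0,-0.05,0,0,0,0.6],[-0.05,-0.008,0,0,0,-0.4,0.6],[-0.05,-0.004,0,0,0,-0.37,0.6],[-0.05,0,0,0,0,0,0.6],[-0.05,0,0,0,0,0,0.6],[0,0,0,0,0,0,0.6],[0,0,0,0,0,0,0.6]]]' >/dev/null
python3 - <<'E'
from h import *; tool()
from station import eyes
for n in("scene","top"):
    c=eyes.snapshot(n); np.savez(f"pics/{n}2.npz",**c)
    P=rail(cloud(c)).reshape(-1,3); ok=c["depth"].ravel()>0
    hs=cv2.cvtColor(c["pixels"],cv2.COLOR_RGB2HSV).reshape(-1,3)
    o=ok&(abs(P[:,0]-10)<60)&(P[:,1]>25)&(P[:,1]<90)&(P[:,2]>25)&(P[:,2]<110)&(hs[:,0]>=5)&(hs[:,0]<=18)&(hs[:,1]>130)
    print(n,"orange",o.sum(),np.percentile(P[o],[2,50,98],axis=0).round(1).tolist())
cv2.imwrite("pics/s2.png",cv2.resize(load("pics/scene2.npz")["pixels"][150:380,260:520,::-1],None,fx=2.5,fy=2.5,interpolation=cv2.INTER_CUBIC))
E
```

```text
rail tcp mm [  -4.6 -101.6  162.9] yaw err deg 5.15 tilt [-4.e-04  4.e-04 -1.e+00] F [ 0.01  0.1  -0.13] gap 0.6 grip 0.0 t 6.25
scene orange 284 [[-10.0, 48.4, 32.3], [8.6, 56.2, 55.9], [33.7, 69.2, 59.8]]
top orange 234 [[-8.4, 50.7, 47.7], [17.9, 61.3, 54.1], [39.0, 72.2, 59.0]]
```

View pics/s2.png

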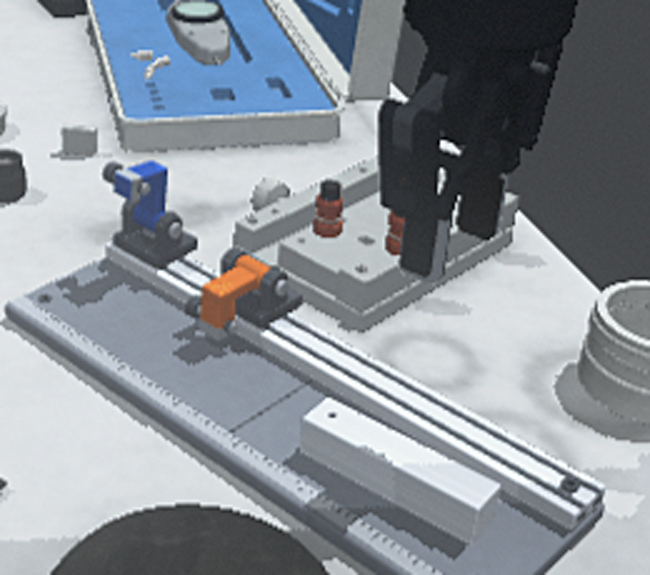

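The orange flag lies flat with its leg down across the bed, and the bar is clear at (400,460). Next comes the grip.

```bash
python3 -m pendant '[[[0.002,-0.0295,0,0,0,0,0.6],[0,0,0.05,0,0,0,0.6],[0,0,0.05,0,0,0,0.6],[0,0,0.04,0,0,0,0.6],[0,0,0.012,0,0,0,0.6],[0,0,0,0,0,0,0.6],[0,0,0,0,0,0,0.6]]]' >/dev/null;  python3 -c "
from h import *; tool()"
python3 -m pendant '[[[0,0,0,0,0,0,0],[0,0,0,0,0,0,0],[0,0,0,0,0,0,0],[0,0,0,0,0,0,0],[0,0,0,0,0,0,0],[0,0,0,0,0,0,0]]]' 30 >/dev/null;  python3 -c "
from h import *; tool()"
```

```text
rail tcp mm [ -27.5 -101.1   42.1] yaw err deg 5.37 tilt [ 9.e-04 -3.e-04 -1.e+00] F [-0.   -0.88  0.  ] gap 0.599 grip 0.0 t 7.05
rail tcp mm [ -27.2 -101.7   42.8] yaw err deg 5.29 tilt [ 2.7e-03 -7.0e-04 -1.0e+00] F [-0.02  0.89  7.5 ] gap 0.287 grip 30.0 t 7.65
```

```bash
python3 -m pendant '[[[0,0,-0.001,0,0,0.4,0],[0,0,0,0,0,0.37,0],[0,0.01,0,0,0,0,0],[0,0.01,0,0,0,0,0],[0,0.0075,0,0,0,0,0],[0,0,0,0,0,0,0]]]' >/dev/null;  python3 -c "
from h import *; tool()"
python3 -m pendant '[[[0,0.0015,0,0,0,0,0],[0,0,0,0,0,0,0]]]' >/dev/null;  python3 -c "
from h import *; tool()"
```

```text
rail tcp mm [  -4.7 -101.7   42.8] yaw err deg 0.04 tilt [ 1.8e-03 -5.0e-04 -1.0e+00] F [-0.54  0.72  6.62] gap 0.295 grip 30.6 t 8.25
rail tcp mm [  -4.6 -101.7   42.8] yaw err deg 0.06 tilt [-1.e-04 -3.e-04 -1.e+00] F [-3.94 -0.93  7.74] gap 0.293 grip 30.7 t 8.45
```

```bash
python3 -m pendant '[[[0,0,-0.0012,0,0,0,0],[0,0,0,0,0,0,0]]]' >/dev/null;  python3 -c "
from h import *; tool()"
python3 -m pendant '[[[0,0.0012,0,0,0,0,0],[0,0,0,0,0,0,0]]]' >/dev/null;  python3 -c "
from h import *; tool()
from station import eyes
for n in ('scene','wrist'):
    c=eyes.snapshot(n); np.savez(f'pics/{n}3.npz',**c)
    im=c['pixels'][200:400,300:520] if n=='scene' else c['pixels']
    cv2.imwrite(f'pics/{n}3.png',cv2.resize(im[:,:,::-1],None,fx=2.8 if n=='scene' else 1,fy=2.8 if n=='scene' else 1,interpolation=cv2.INTER_CUBIC))
"
```

```text
rail tcp mm [  -3.5 -101.9   43.1] yaw err deg 0.01 tilt [ 2.4e-03 -7.0e-04 -1.0e+00] F [ 0.28 -0.31 -2.63] gap 0.292 grip 29.7 t 8.65
rail tcp mm [  -3.2 -101.7   42.9] yaw err deg 0.01 tilt [ 8.e-04 -2.e-04 -1.e+00] F [-0.34 -0.78 -1.96] gap 0.291 grip 29.7 t 8.85
```

View pics/scene3.png

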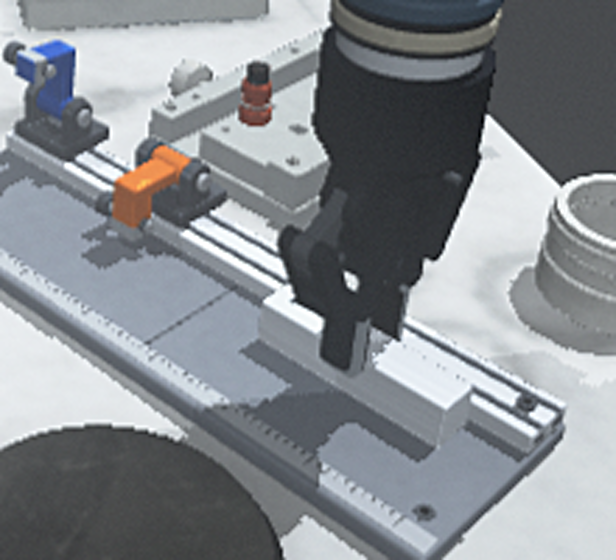

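View pics/wrist3.png

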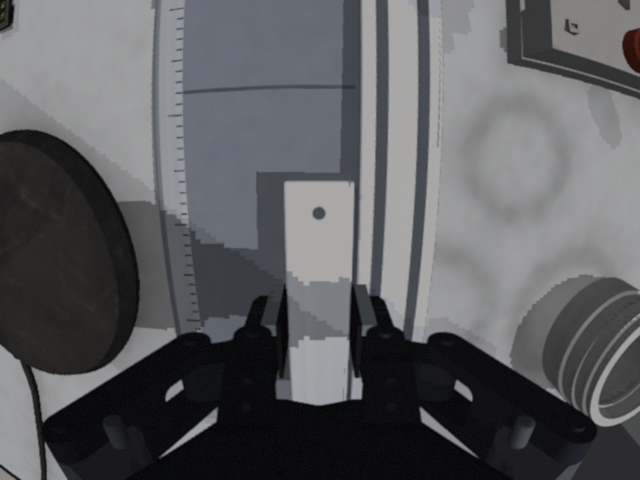

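The bar is gripped parallel to the rail, with a small gap to the fence still visible in the wrist view (355 against 360). I'll close that gap.

```bash
for i in 1; do python3 -m pendant '[[[0,0.0015,0,0,0,0,0],[0,0,0,0,0,0,0]]]' >/dev/null;  python3 -c "
from h import *; tool()"; python3 -m pendant '[[[0,0.001,0,0,0,0,0],[0,0,0,0,0,0,0]]]' >/dev/null;  python3 -c "
from h import *; tool()"; python3 -m pendant '[[[0,0.001,0,0,0,0,0],[0,0,0,0,0,0,0]]]' >/dev/null;  python3 -c "
from h import *; tool()"; done
```

```text
rail tcp mm [  -2.3 -101.7   43. ] yaw err deg 0.0 tilt [ 4.e-04 -1.e-04 -1.e+00] F [ 0.34 -0.93 -1.14] gap 0.298 grip 29.7 t 9.15
rail tcp mm [  -1.6 -101.6   43.1] yaw err deg 0.01 tilt [ 3.e-04 -1.e-04 -1.e+00] F [ 0.65 -0.09 -2.57] gap 0.294 grip 29.7 t 9.35
rail tcp mm [  -0.9 -101.6   43.1] yaw err deg 0.01 tilt [ 2.e-04 -1.e-04 -1.e+00] F [-0.35  0.46 -2.17] gap 0.295 grip 29.7 t 9.55
```

```bash
python3 -m pendant '[[[0,0.001,0,0,0,0,0],[0,0,0,0,0,0,0]]]' >/dev/null;  python3 -c "
from h import *; tool()"; python3 -m pendant '[[[0,0.0008,0,0,0,0,0],[0,0,0,0,0,0,0]]]' >/dev/null;  python3 -c "
from h import *; tool()"
```

```text
rail tcp mm [  -0.2 -101.6   43.1] yaw err deg 0.01 tilt [-1.e-04  0.e+00 -1.e+00] F [-0.36  0.06 -2.3 ] gap 0.291 grip 29.7 t 9.75
rail tcp mm [-1.000e-01 -1.014e+02  4.300e+01] yaw err deg 0.0 tilt [-1.3e-03  3.0e-04 -1.0e+00] F [-1.03 -0.76 -1.19] gap 0.294 grip 29.7 t 9.95
```

```bash
python3 -m pendant '[[[0,0.001,0,0,0,0,0],[0,0,0,0,0,0,0]]]' >/dev/null;  python3 -c "
from h import *; tool()"; python3 -m pendant '[[[0.01,0,0,0,0,0,0],[0.01,0,0,0,0,0,0],[0.01,0,0,0,0,0,0]]]' >/dev/null;  python3 -c "
from h import *; tool()"
```

```text
rail tcp mm [  -0.  -101.3   42.9] yaw err deg 0.01 tilt [-2.8e-03  7.0e-04 -1.0e+00] F [-3.16 -1.17 -0.17] gap 0.293 grip 29.8 t 10.15
rail tcp mm [  0.  -77.   42.9] yaw err deg -0.0 tilt [-2.6e-03  5.0e-04 -1.0e+00] F [-4.8  -1.52 -2.34] gap 0.295 grip 29.8 t 10.45
```

```bash
python3 -m pendant '[[[0.01,0,0,0,0,0,0],[0.01,0,0,0,0,0,0],[0.01,0,0,0,0,0,0],[0.01,0,0,0,0,0,0],[0.01,0,0,0,0,0,0],[0.01,0,0,0,0,0,0],[0.006,0,0,0,0,0,0],[0,0,0,0,0,0,0]]]' >/dev/null;  python3 - <<'E'
from h import *; tool()
from station import eyes
c=eyes.snapshot("wrist"); cv2.imwrite("pics/w4.png",c["pixels"][:,:,::-1])
E
```

```text
rail tcp mm [  0.1 -23.4  42.9] yaw err deg 0.02 tilt [-0.0022  0.0012 -1.    ] F [-5.34  1.92 -2.16] gap 0.292 grip 29.9 t 11.25
```

View pics/w4.png

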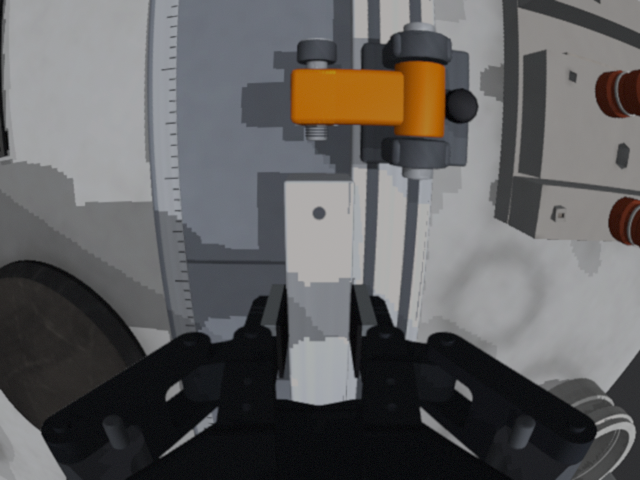

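The bar is flush with the fence, and its end (row 180) is about 38 px, roughly 13 mm, short of the screw tip (row 140). I'll approach slowly with force checks.

```bash
r(){ python3 -c "
from h import *; tool()"; }; python3 -m pendant '[[[0.003,0,0,0,0,0,0],[0.003,0,0,0,0,0,0],[0.002,0,0,0,0,0,0]]]' >/dev/null; r; python3 -m pendant '[[[0.001,0,0,0,0,0,0],[0.001,0,0,0,0,0,0]]]' >/dev/null;r; python3 -m pendant '[[[0.001,0,0,0,0,0,0],[0.001,0,0,0,0,0,0]]]' >/dev/null;r
```

```text
rail tcp mm [  0.2 -18.5  42.9] yaw err deg 0.02 tilt [-0.0024 -0.     -1.    ] F [-5.86 -3.42 -2.13] gap 0.292 grip 29.8 t 11.6
rail tcp mm [  0.2 -17.   42.9] yaw err deg 0.01 tilt [-2.4e-03 -1.0e-04 -1.0e+00] F [-5.07 -3.05 -2.34] gap 0.297 grip 29.9 t 11.8
rail tcp mm [  0.2 -15.4  42.9] yaw err deg 0.01 tilt [-2.4e-03 -1.0e-04 -1.0e+00] F [-5.32 -3.15 -2.66] gap 0.294 grip 29.9 t 12.0
```

```bash
r(){ python3 -c "
from h import *; tool()"; }; python3 -m pendant '[[[0.001,0,0,0,0,0,0],[0.001,0,0,0,0,0,0]]]' >/dev/null; r; python3 -m pendant '[[[0.001,0,0,0,0,0,0]]]' >/dev/null;r; python3 -m pendant '[[[0.001,0,0,0,0,0,0]]]' >/dev/null;r
```

```text
rail tcp mm [  0.2 -13.9  42.9] yaw err deg 0.01 tilt [-2.4e-03 -1.0e-04 -1.0e+00] F [-5.93 -1.96 -1.94] gap 0.298 grip 29.9 t 12.2
rail tcp mm [  0.2 -13.   42.9] yaw err deg 0.01 tilt [-2.4e-03 -1.0e-04 -1.0e+00] F [-5.04 -2.72 -2.36] gap 0.293 grip 29.9 t 12.3
rail tcp mm [  0.2 -12.2  42.9] yaw err deg 0.01 tilt [-2.4e-03 -1.0e-04 -1.0e+00] F [-5.94 -2.63 -3.12] gap 0.294 grip 29.9 t 12.4
```

```bash
r(){ python3 -c "
from h import *; tool()"; }; python3 -m pendant '[[[0.0007,0,0,0,0,0,0]]]' >/dev/null; r; python3 -m pendant '[[[0.0007,0,0,0,0,0,0]]]' >/dev/null;r
```

```text
rail tcp mm [  0.2 -11.7  42.9] yaw err deg 0.01 tilt [-2.4e-03 -1.0e-04 -1.0e+00] F [-5.12 -2.46 -2.19] gap 0.296 grip 29.9 t 12.5
rail tcp mm [  0.2 -11.1  42.9] yaw err deg 0.01 tilt [-2.4e-03 -1.0e-04 -1.0e+00] F [-4.86 -1.9  -1.49] gap 0.295 grip 29.9 t 12.6
```

```bash
r(){ python3 -c "
from h import *; tool()"; }; python3 -m pendant '[[[0.0007,0,0,0,0,0,0]]]' >/dev/null; r; python3 -m pendant '[[[0.0007,0,0,0,0,0,0]]]' >/dev/null;r
```

```text
rail tcp mm [  0.2 -10.6  42.9] yaw err deg 0.01 tilt [-2.4e-03 -1.0e-04 -1.0e+00] F [-4.89 -2.88 -2.14] gap 0.293 grip 29.9 t 12.7
rail tcp mm [  0.2 -10.   42.9] yaw err deg 0.01 tilt [-2.4e-03 -1.0e-04 -1.0e+00] F [-5.59 -2.74 -2.14] gap 0.291 grip 29.9 t 12.8
```

```bash
r(){ python3 -c "
from h import *; tool()"; }; python3 -m pendant '[[[0.0007,0,0,0,0,0,0]]]' >/dev/null; r; python3 -m pendant '[[[0.0007,0,0,0,0,0,0]]]' >/dev/null;r
```

```text
rail tcp mm [ 0.2 -9.4 42.9] yaw err deg 0.01 tilt [-2.4e-03 -1.0e-04 -1.0e+00] F [-5.   -3.09 -1.99] gap 0.288 grip 29.9 t 12.9
rail tcp mm [ 0.2 -8.9 42.9] yaw err deg 0.01 tilt [-2.4e-03 -1.0e-04 -1.0e+00] F [-5.7  -2.93 -2.  ] gap 0.293 grip 29.9 t 13.0
```

```bash
r(){ python3 -c "
from h import *; tool()"; }; python3 -m pendant '[[[0.0007,0,0,0,0,0,0]]]' >/dev/null; r; python3 -m pendant '[[[0.0007,0,0,0,0,0,0]]]' >/dev/null;r
```

```text
rail tcp mm [ 0.2 -8.6 42.9] yaw err deg 0.04 tilt [-2.4e-03 -6.0e-04 -1.0e+00] F [-5.59 -6.73 -2.52] gap 0.295 grip 29.9 t 13.1
rail tcp mm [ 0.2 -8.5 42.9] yaw err deg 0.07 tilt [-0.0025 -0.0012 -1.    ] F [-6.7  -9.1  -2.37] gap 0.293 grip 29.9 t 13.2
```

Contact: 9.1 N total less about 2.7 N of drag leaves about 6.4 N on the stop. I'll hold.

```bash
r(){ python3 -c "
from h import *; tool()"; }; python3 -m pendant '[[[0,0,0,0,0,0,0]]]' >/dev/null; r; python3 -m pendant '[[[0,0,0,0,0,0,0],[0,0,0,0,0,0,0]]]' >/dev/null;r;python3 -m pendant '[[[0,0,0,0,0,0,0],[0,0,0,0,0,0,0]]]' >/dev/null;r
```

```text
rail tcp mm [ 0.2 -8.5 42.9] yaw err deg 0.05 tilt [-0.0024 -0.0011 -1.    ] F [-5.94 -5.83 -2.46] gap 0.294 grip 29.9 t 13.3
rail tcp mm [ 0.2 -8.5 42.9] yaw err deg 0.04 tilt [-0.0024 -0.001  -1.    ] F [-5.26 -6.5  -1.69] gap 0.29 grip 29.9 t 13.5
rail tcp mm [ 0.2 -8.5 42.9] yaw err deg 0.04 tilt [-0.0025 -0.001  -1.    ] F [-5.9  -7.02 -1.93] gap 0.294 grip 29.9 t 13.7
```

```bash
r(){ python3 -c "
from h import *; tool()" | grep -o 'F .*'; }; python3 -m pendant '[[[0.0002,0,0,0,0,0,0],[0,0,0,0,0,0,0]]]' >/dev/null; r; python3 -m pendant '[[[0,0,0,0,0,0,0]]]' >/dev/null;r;python3 -m pendant '[[[0,0,0,0,0,0,0]]]' >/dev/null;r;python3 -m pendant '[[[0,0,0,0,0,0,0]]]' >/dev/null;r
```

```text
F [-5.66 -8.23 -2.8 ] gap 0.294 grip 29.9 t 13.9
F [-5.63 -7.37 -2.47] gap 0.291 grip 29.9 t 14.0
F [-6.6  -7.38 -3.35] gap 0.294 grip 29.9 t 14.1
F [-5.94 -6.67 -1.43] gap 0.296 grip 29.9 t 14.2
```

```bash
r(){ python3 -c "
from h import *; tool()" ; }; python3 -m pendant '[[[0.0002,0,0,0,0,0,0],[0,0,0,0,0,0,0]]]' >/dev/null; r; python3 -m pendant '[[[0,0,0,0,0,0,0]]]' >/dev/null;r;python3 -m pendant '[[[0,0,0,0,0,0,0]]]' >/dev/null;r;python3 -m pendant '[[[0,0,0,0,0,0,0]]]' >/dev/null;r
```

```text
rail tcp mm [ 0.2 -8.5 42.9] yaw err deg 0.05 tilt [-0.0025 -0.0013 -1.    ] F [-6.19 -8.15 -3.31] gap 0.295 grip 29.9 t 14.4
rail tcp mm [ 0.2 -8.5 42.9] yaw err deg 0.05 tilt [-0.0025 -0.0013 -1.    ] F [-6.06 -8.04 -1.8 ] gap 0.3 grip 29.9 t 14.5
rail tcp mm [ 0.2 -8.5 42.9] yaw err deg 0.05 tilt [-0.0025 -0.0013 -1.    ] F [-5.62 -8.15 -2.01] gap 0.294 grip 29.9 t 14.6
rail tcp mm [ 0.2 -8.5 42.9] yaw err deg 0.05 tilt [-0.0025 -0.0013 -1.    ] F [-5.59 -8.67 -2.14] gap 0.295 grip 29.9 t 14.7
```

```bash
r(){ python3 -c "
from h import *; tool()" ; }; python3 -m pendant '[[[0.0001,0,0,0,0,0,0],[0,0,0,0,0,0,0],[0,0,0,0,0,0,0]]]' >/dev/null; r; python3 -m pendant '[[[0,0,0,0,0,0,0]]]' >/dev/null;r;python3 -m pendant '[[[0,0,0,0,0,0,0],[0,0,0,0,0,0,0]]]' >/dev/null;r
```

```text
rail tcp mm [ 0.2 -8.5 42.9] yaw err deg 0.05 tilt [-0.0025 -0.0014 -1.    ] F [-6.14 -8.75 -1.99] gap 0.291 grip 29.9 t 15.0
rail tcp mm [ 0.2 -8.5 42.9] yaw err deg 0.05 tilt [-0.0025 -0.0014 -1.    ] F [-6.54 -8.27 -2.4 ] gap 0.293 grip 29.9 t 15.1
rail tcp mm [ 0.2 -8.5 42.9] yaw err deg 0.06 tilt [-0.0025 -0.0014 -1.    ] F [-6.83 -8.88 -1.79] gap 0.296 grip 29.9 t 15.3
```

Stop force has been held at about 6 N. Now I release and lift straight up.

```bash
python3 -m pendant '[[[0,0,0,0,0,0,0.45],[0,0,0,0,0,0,0.45],[0,0,0,0,0,0,0.45],[0,0,0,0,0,0,0.45],[0,0,-0.01,0,0,0,0.45],[0,0,-0.04,0,0,0,0.45],[0,0,-0.05,0,0,0,0.45],[0,0,-0.05,0,0,0,0.45],[-0.05,-0.05,0,0,0,0,0.45],[-0.05,-0.05,0,0,0,0,0.45],[-0.05,-0.05,0,0,0,0,0.45],[0,0,0,0,0,0,0.45],[0,0,0,0,0,0,0.45]]]' >/dev/null
python3 - <<'E'
from h import *; tool()
from station import eyes
for n in("top","scene"):
    c=eyes.snapshot(n); P=rail(cloud(c)); im=c["pixels"]
    m=np.uint8((P[...,2]>31)&(P[...,2]<43)&(P[...,0]<14)&(P[...,0]>-40)&(P[...,1]>-120)&(P[...,1]<60)&(im.min(2)>120)&(c["depth"]>0))
    k,l,st,_=cv2.connectedComponentsWithStats(m);k=1+st[1:,4].argmax()
    q=P[l==k];print(n,cv2.minAreaRect(np.float32(q[:,:2])),np.median(q[:,2]))
    hs=cv2.cvtColor(im,cv2.COLOR_RGB2HSV)
    o=(c["depth"]>0)&(abs(P[...,0]-10)<60)&(P[...,1]>25)&(P[...,1]<90)&(P[...,2]>25)&(P[...,2]<110)&(hs[...,0]>=5)&(hs[...,0]<=18)&(hs[...,1]>130)
    print("orange",o.sum(),np.percentile(P[o],[2,50,98],axis=0).round(1).tolist())
    if n=="top": cv2.imwrite("pics/t5.png",cv2.resize(im[225:320,290:500,::-1],None,fx=3.8,fy=3.8,interpolation=cv2.INTER_CUBIC))
E
```

```text
rail tcp mm [-105.  -114.1  163.7] yaw err deg -0.2 tilt [ 1.4e-03 -4.0e-04 -1.0e+00] F [-0.28  0.79  0.56] gap 0.451 grip 0.0 t 16.6
top ((-0.48201942443847656, -8.990333557128906), (25.830968856811523, 109.88214874267578), 0.16354981064796448) 36.53049947609599
orange 232 [[-8.4, 50.6, 47.0], [19.5, 61.0, 53.9], [39.7, 72.0, 58.8]]
scene ((-1.5936765670776367, -10.380523681640625), (28.59051513671875, 112.00102233886719), 0.28473350405693054) 38.78762706804511
orange 314 [[-10.2, 49.4, 32.8], [1.8, 55.5, 53.1], [30.6, 68.6, 59.1]]
```

View pics/t5.png

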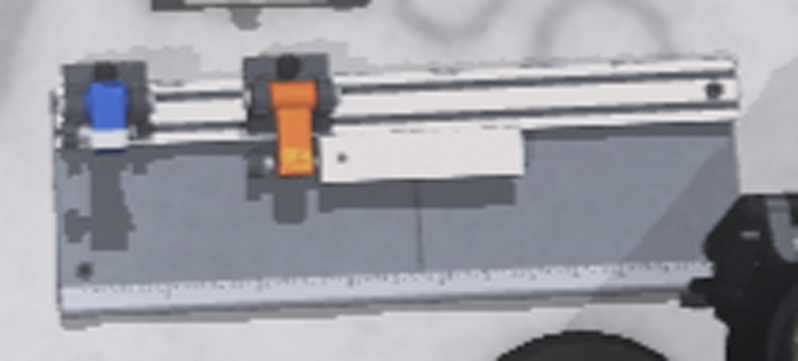

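The bar is along the fence at the lowered orange flag (320,157). The carriage has not moved (243–333), the blue flag is up, and the robot is clear.

```bash
python3 -c "
from station import job; print(job.sign_off())"
```

```text
the job is handed in; nothing more can be done
None
```

The job is handed in after about 17 s of robot time, but sign-off returned no verdict: the orange flag is fully down, the bar lies flat along the fence and was held on the stop screw at an estimated 6 N, the last pictures show no shift of the orange stop and the blue flag still up, and the robot is clear.

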